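# Stir the drying beads

## Robot

A 6-joint arm with a two-finger parallel gripper is mounted at the origin on the work surface. World frame = base frame: x ahead of the robot, y to its left, z up, the work surface at z = 0. Lengths are in m, angles in degrees, forces in N, time in s.
With the tool pointing down it reaches from about 0.4 to 0.825 m from the base axis. Payload 7 kg.
Tool frame: the origin (TCP) lies midway between the tips of the shut fingers; the grasp point (between the pads) lies 19 mm behind it; z points along the fingers, y is the direction in which the jaws open and shut (so a half turn about z gives the same grasp; the last joint's range is limited). The gripper opens to 85 mm and grips with 20 to 120 N. Pads are 22 mm wide; open, the fingers measure 114 mm over their backs; the gripper's body (76 mm by 85 mm) begins 54 mm behind the grasp point. The pads swing forward as they close: fully open they stand 13 mm farther back than shut.
Start: joints at [87.095, 20.546, 0.682, 0, -70.136, -16.507], TCP at [0.224, 0.637, 0.231] pointing down, gripper open.
Joint ranges: [-176.03, 176.03], [-82.01, 121.73], [-58.28, 71.71], [-173.87, 95.51], [-174.79, -0.11], [-173.66, 173.66]. Speed limits (degrees/s): [136.94, 136.94, 172.46, 180, 180, 180].

## Interface

Orientations are given as a 3x3 rotation matrix whose columns are the frame's x, y, z axes.
In Python, from workcell import robot gives the robot as it stands. The module is installed in compiled form; this text tells all that it offers.
- The arm moves only by the tool play_rows, never from a script. Its argument "deltas" is a list of rows, each a list of 5 numbers: the shift along the world's x, y, z in mm, then the turn about the world's z in rad, then the gripper command: -1 is shut, 1 is fully open, values between are in proportion. In form: [[tx, ty, tz, twist, jaw], ...]. A call has 1 to 20 rows; each row is the pose to reach, as a shift and turn from the pose measured when the call began; what a row does not reach only later rows make up. A row lasts 1/10 s, in which the tool goes at most 50 mm and 8.59 degrees, less where a joint would pass 70% of its speed; a pose out of reach is approached as far as the arm can. A call with a gripper value outside its range is refused whole. The fingers move at their own pace and stop on an object; "squeeze" is the grip in N (left out, the last holds). Time passes only in rows, so rows that repeat a pose let the fingers close. It gives the time, the measured TCP pose, the force and the opening at its end, in the units of the state.
- robot.state(): the state, without advancing time (a new reading comes with each control period).
- robot.snapshot(name): name is "side" or "top"; returns the picture (480x640x3 uint8, red, green, blue); there is no depth.
- robot.calibration(name): a dict with "fx", "fy", "cx", "cy" (pixels), "k1" (the pictures are not rectified: a ray, as slopes to the right and down, at radius r is drawn at 1 + k1 r^2 times it, then the intrinsics apply), "view" (4x4, takes a point from world to camera coordinates). Camera axes: x right, y down, z forward; pixel columns grow to the right and rows downward; lengths in m; the calibration is good to about 2 mm. A picture is of the moment at which its call begins. calibration takes no time and is no camera call.
- robot.finish_job(): hands the job in, once; it reports no verdict.
The state is a dict: "time": time; "joints": joint angles; "qd": joint speeds; "joint_efforts": joint torques, N m; "position": TCP position; "eef_rot": TCP orientation; "ft_force": force on the tool from outside, world axes, zero at the start; "torque": the same for the moment, N m; "opening": finger opening in m.
Only numpy, scipy, OpenCV 4.12 (cv2) and the standard library are available. Lean on these libraries where they do the work, as an engineer would, in place of code of your own. Each camera call takes 0.05 s, during which the arm holds its last target. There are 200 camera calls.

## Task

Freshly oiled wooden beads are drying in the bowl and must not stick together: take the paddle out of its holder, where it stands blade up, lay it flat on the bench and let go, then take it again by the handle so that the blade points down. Stir with the blade's end down on (or just above) the bowl's floor, at least three full rounds about halfway between the middle and the wall, until nearly all the beads have been shifted well away from their places; do not shove the bowl about or spill a bead. Then lay the paddle flat on the bare bench again, leaving the hammer, the glue bottle and the offcut alone.

Things in the scene. Friction and masses are not known exactly. Their poses are not given: they have to be found in the camera images.
- bowl: white round stoneware bowl, loose but heavy (1.6 kg); 65 mm high, 172 mm across the rim, wall 5 mm, sloping: inside 162 mm across at the rim narrowing to 126 mm at the flat floor, which lies 6 mm above the bench. Origin: centre of its underside, z up, never turned (x and y as the world's)
- bowl_floor (a point): centre of the bowl's inner floor, 6 mm above its origin
- holder: dark wooden block fixed to the bench, 50 x 56 x 75 mm high, with a square-cornered pocket 28 (x) by 34 (y) mm, open at the top, floor 11 mm above the bench. Origin: centre of its underside
- paddle: flat brown wooden stirring paddle, 200 mm long, 75 g, 16 mm thick all along; handle 22 mm wide for the first 120 mm, blade 32 mm wide for the last 80 mm. Starts standing blade up in the holder with about 64 mm of the handle's end sunk in the pocket. Origin: middle of the handle's end face; z runs along the paddle to the blade, y across its width, x through its thickness
- paddle_tip (a point): middle of the blade's end face, 200 mm from the paddle's origin along its z
- mallet: bystander: hammer about 200 mm long lying on the bench beyond the work, leave alone. Origin: its underside, below the middle
- glue: bystander: white glue bottle 60 mm across, 140 mm high, standing; leave alone. Origin: centre of its underside
- offcut: bystander: wood offcut 120 x 70 x 45 mm high; leave alone. Origin: centre of its underside
- bead0: one of 7 alike turned wooden beads in the bowl, chunky upright cylinders 26 mm across and 20 mm high at the start (they may tip over); origin: its middle, z along its axis
- bead1: one of 7 alike turned wooden beads in the bowl, chunky upright cylinders 26 mm across and 20 mm high at the start (they may tip over); origin: its middle, z along its axis
- bead2: one of 7 alike turned wooden beads in the bowl, chunky upright cylinders 26 mm across and 20 mm high at the start (they may tip over); origin: its middle, z along its axis
- bead3: one of 7 alike turned wooden beads in the bowl, chunky upright cylinders 26 mm across and 20 mm high at the start (they may tip over); origin: its middle, z along its axis
- bead4: one of 7 alike turned wooden beads in the bowl, chunky upright cylinders 26 mm across and 20 mm high at the start (they may tip over); origin: its middle, z along its axis
- bead5: one of 7 alike turned wooden beads in the bowl, chunky upright cylinders 26 mm across and 20 mm high at the start (they may tip over); origin: its middle, z along its axis
- bead6: one of 7 alike turned wooden beads in the bowl, chunky upright cylinders 26 mm across and 20 mm high at the start (they may tip over); origin: its middle, z along its axis

How it is judged (in metres and radians):
On the way, in this order (a step that is already met when the one before it is completed fails the run):
1. the paddle, out of its holder, lies flat on the bench, let go (angle between paddle's own z axis and vertical between 1.42 and 1.72 rad and height (world z) of each of paddle, paddle_tip below 0.022 m and contact force between the fingers and paddle below 0.1 N), for 0.2 s.
2. the blade's tip, down among the beads (less than 18 mm above the bowl's floor), is at the bowl's far (+x) side, more than 12 mm from the middle (z of paddle_tip in the frame of bowl_floor below 0.018 m and x of paddle_tip in the frame of bowl_floor above 0.012 m and y of paddle_tip in the frame of bowl_floor between -0.012 and 0.012 m), for 0.03 s.
3. the blade's tip, down among the beads (less than 18 mm above the bowl's floor), is at the bowl's near (-x) side, more than 12 mm from the middle (z of paddle_tip in the frame of bowl_floor below 0.018 m and x of paddle_tip in the frame of bowl_floor below -0.012 m and y of paddle_tip in the frame of bowl_floor between -0.012 and 0.012 m), for 0.03 s.
4. the blade's tip, down among the beads (less than 18 mm above the bowl's floor), is at the bowl's left (+y) side, more than 12 mm from the middle (z of paddle_tip in the frame of bowl_floor below 0.018 m and y of paddle_tip in the frame of bowl_floor above 0.012 m and x of paddle_tip in the frame of bowl_floor between -0.012 and 0.012 m), for 0.03 s.
5. the blade's tip, down among the beads (less than 18 mm above the bowl's floor), is at the bowl's right (-y) side, more than 12 mm from the middle (z of paddle_tip in the frame of bowl_floor below 0.018 m and y of paddle_tip in the frame of bowl_floor below -0.012 m and x of paddle_tip in the frame of bowl_floor between -0.012 and 0.012 m), for 0.03 s.
At the end, for the whole second after the job is handed in: All 7 beads are in the bowl (within 80 mm of its axis, below 65 mm), at rest, and at least five of the seven lie more than 15 mm from where they started; the bowl stands upright; the paddle lies flat on the bench (within 0.15 rad of level, both ends' centres lower than 22 mm), let go and at rest (all of step 1 and linear speed of paddle below 0.02 m/s and angle between bowl's own z axis and vertical below 0.05 rad and height (world z) of bowl below 0.01 m and horizontal distance between each of bead0, bead1, bead2, bead3, bead4, bead5, bead6 and bowl_floor below 0.08 m and height (world z) of each of bead0, bead1, bead2, bead3, bead4, bead5, bead6 below 0.065 m and linear speed of each of bead0, bead1, bead2, bead3, bead4, bead5, bead6 below 0.03 m/s and distance of any of bead0, bead1, bead2 from where it was at the start of the episode above 0.015 m and distance of any of bead0, bead1, bead3 from where it was at the start of the episode above 0.015 m and distance of any of bead0, bead1, bead4 from where it was at the start of the episode above 0.015 m and distance of any of bead0, bead1, bead5 from where it was at the start of the episode above 0.015 m and distance of any of bead0, bead1, bead6 from where it was at the start of the episode above 0.015 m and distance of any of bead0, bead2, bead3 from where it was at the start of the episode above 0.015 m and distance of any of bead0, bead2, bead4 from where it was at the start of the episode above 0.015 m and distance of any of bead0, bead2, bead5 from where it was at the start of the episode above 0.015 m and distance of any of bead0, bead2, bead6 from where it was at the start of the episode above 0.015 m and distance of any of bead0, bead3, bead4 from where it was at the start of the episode above 0.015 m and distance of any of bead0, bead3, bead5 from where it was at the start of the episode above 0.015 m and distance of any of bead0, bead3, bead6 from where it was at the start of the episode above 0.015 m and distance of any of bead0, bead4, bead5 from where it was at the start of the episode above 0.015 m and distance of any of bead0, bead4, bead6 from where it was at the start of the episode above 0.015 m and distance of any of bead0, bead5, bead6 from where it was at the start of the episode above 0.015 m and distance of any of bead1, bead2, bead3 from where it was at the start of the episode above 0.015 m and distance of any of bead1, bead2, bead4 from where it was at the start of the episode above 0.015 m and distance of any of bead1, bead2, bead5 from where it was at the start of the episode above 0.015 m and distance of any of bead1, bead2, bead6 from where it was at the start of the episode above 0.015 m and distance of any of bead1, bead3, bead4 from where it was at the start of the episode above 0.015 m and distance of any of bead1, bead3, bead5 from where it was at the start of the episode above 0.015 m and distance of any of bead1, bead3, bead6 from where it was at the start of the episode above 0.015 m and distance of any of bead1, bead4, bead5 from where it was at the start of the episode above 0.015 m and distance of any of bead1, bead4, bead6 from where it was at the start of the episode above 0.015 m and distance of any of bead1, bead5, bead6 from where it was at the start of the episode above 0.015 m and distance of any of bead2, bead3, bead4 from where it was at the start of the episode above 0.015 m and distance of any of bead2, bead3, bead5 from where it was at the start of the episode above 0.015 m and distance of any of bead2, bead3, bead6 from where it was at the start of the episode above 0.015 m and distance of any of bead2, bead4, bead5 from where it was at the start of the episode above 0.015 m and distance of any of bead2, bead4, bead6 from where it was at the start of the episode above 0.015 m and distance of any of bead2, bead5, bead6 from where it was at the start of the episode above 0.015 m and distance of any of bead3, bead4, bead5 from where it was at the start of the episode above 0.015 m and distance of any of bead3, bead4, bead6 from where it was at the start of the episode above 0.015 m and distance of any of bead3, bead5, bead6 from where it was at the start of the episode above 0.015 m and distance of any of bead4, bead5, bead6 from where it was at the start of the episode above 0.015 m); the robot touches nothing.
It fails at once if the hammer is pushed more than 30 mm (distance of mallet from where it was at the start of the episode above 0.03 m).
It fails at once if the glue bottle is pushed more than 30 mm (distance of glue from where it was at the start of the episode above 0.03 m).
It fails at once if the wood offcut is pushed more than 30 mm (distance of offcut from where it was at the start of the episode above 0.03 m).
It fails at once if the bowl is shoved more than 40 mm (distance of bowl from where it was at the start of the episode above 0.04 m).
It also fails if it takes over 72 s, if anything falls off the work surface, if the arm or the gripper's body presses on something with over 40 N, if the wrist force passes 120 N, or if a joint passes its speed limit or range.

## Working session

There is one attempt and no reset: what is moved stays moved. The work goes in short steps, Python scripts to look and compute and a tool call to move; the robot and the scene stay as the last step left them, time stands still between calls to the robot, and variables do not carry over. Pictures are saved under pics/ and viewed, about 8 in all and at most 12, crops included, and the job is handed in when it is done.

Besides the shell and the picture viewer there is one more tool, called as name([rows], argument=value, ...), one row to a line, values as JSON. play_rows: Moves the arm, as the interface text tells. Its arguments: {"type":"object","properties":{"deltas":{"type":"array"},"squeeze":{"type":"number"}},"required":["deltas"]}

```bash
mkdir -p pics; cat > h.py <<'E'
import numpy as np, cv2
from workcell import robot
def snap(n,f,crop=None,s=1):
    im=cv2.cvtColor(robot.snapshot(n),cv2.COLOR_RGB2BGR)
    if crop: im=im[crop[1]:crop[3],crop[0]:crop[2]]
    cv2.imwrite('pics/'+f,cv2.resize(im,None,fx=s,fy=s,interpolation=cv2.INTER_CUBIC))
def ray(n,u,v):
    c=robot.calibration(n);x=np.array([(u-c['cx'])/c['fx'],(v-c['cy'])/c['fy']]);p=x.copy()
    for _ in range(20): p=x/(1+c['k1']*(p@p))
    V=np.array(c['view']);R=V[:3,:3];return -R.T@V[:3,3],R.T@np.array([p[0],p[1],1])
def atz(n,u,v,z):
    o,d=ray(n,u,v);return (o+d*(z-o[2])/d[2]).round(4)
def pix(n,P):
    c=robot.calibration(n);V=np.array(c['view']);q=V[:3,:3]@np.array(P)+V[:3,3];s=q[:2]/q[2];s=s*(1+c['k1']*(s@s))
    return (s[0]*c['fx']+c['cx']).round(1),(s[1]*c['fy']+c['cy']).round(1)
E
python3 - <<'E'
from h import *
snap('top','t0.png');snap('side','s0.png')
for n in('top','side'):
    print(n,ray(n,320,240))
s=robot.state();print(s['position'],s['eef_rot'],s['opening'],s['time'])
E
```

```text
top (array([0.39314167, 0.0188782 , 1.30963447]), array([ 0.15997023, -0.02713034, -0.98693017]))
side (array([ 0.92408374, -1.07270265,  1.03295239]), array([-0.22484347,  0.74410512, -0.6292955 ]))
[0.22420015 0.63621669 0.23049111] [[ 9.43120027e-01 -3.32452218e-01 -3.71018324e-04]
 [-3.32452406e-01 -9.43119009e-01 -1.39032675e-03]
 [ 1.12302777e-04  1.43459094e-03 -9.99998965e-01]] 0.08535704589044042 0.1
```

View pics/t0.png

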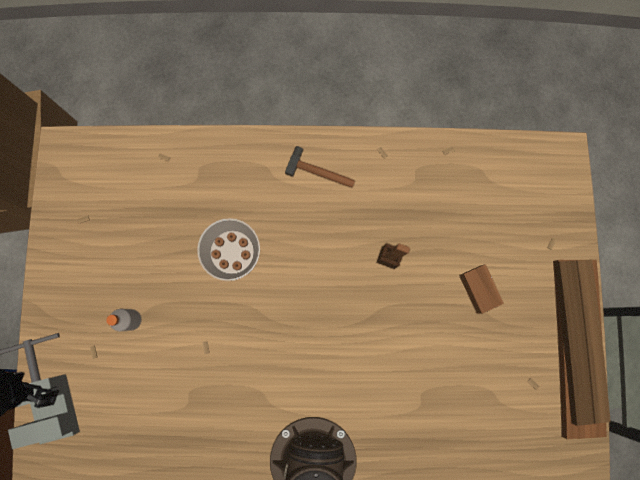

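View pics/s0.png

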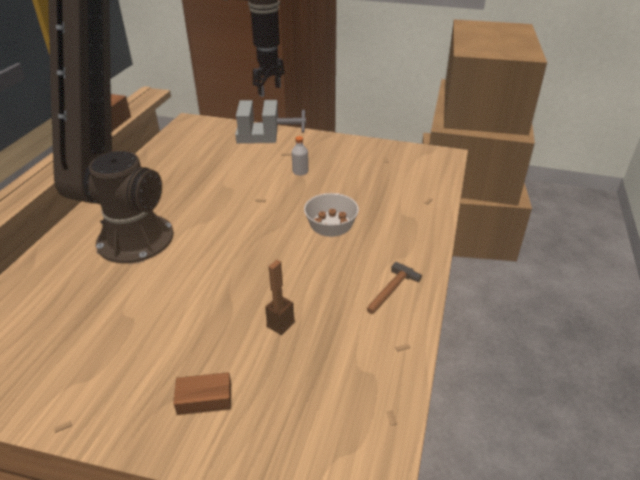

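The top view shows the bowl at about (229,249) with its beads in a ring, the holder and paddle at (392,255), hammer (320,167), offcut (481,289) and glue (123,320). The side view agrees: paddle in holder at (279,300), bowl (331,215). I need closer crops.

```bash
python3 - <<'E'
from h import *
t=cv2.imread('pics/t0.png');s=cv2.imread('pics/s0.png')
R=lambda i,a,b,c,d,w,h:cv2.resize(i[b:d,a:c],(w,h),interpolation=cv2.INTER_CUBIC)
a=R(t,362,225,422,285,400,400)      # x6.667
b=R(s,250,250,310,340,267,400)       # x4.44
c=R(t,194,214,264,284,400,400) #5.71
cv2.imwrite('pics/c0.png',np.hstack([a,c]));cv2.imwrite('pics/c1.png',R(s,250,250,310,340,400,600))
print(atz('top',229,249,.065),atz('top',392,255,.075),atz('top',481,289,.045),atz('top',320,167,.02),atz('top',123,320,.13))
E
```

```text
[0.568  0.2313 0.065 ] [ 0.554  -0.2093  0.075 ] [ 0.4649 -0.4615  0.045 ] [ 0.8164 -0.0157  0.02  ] [0.3739 0.486  0.13  ]
```

View pics/c0.png

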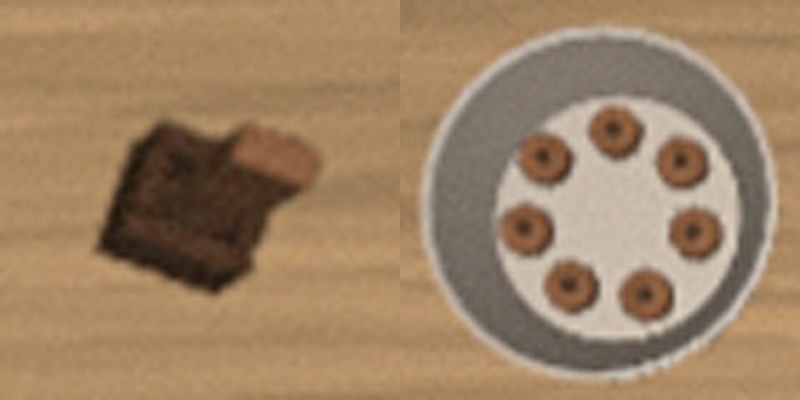

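View pics/c1.png

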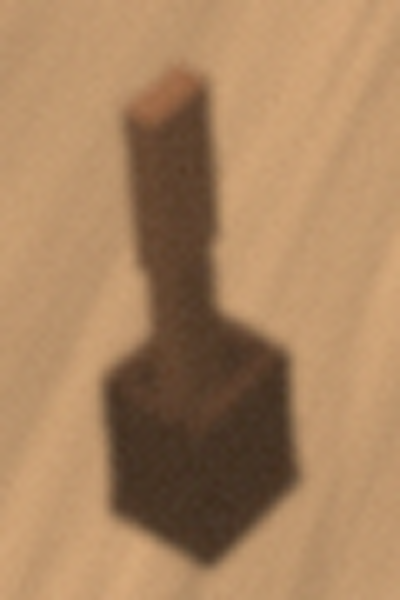

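```bash
python3 - <<'E'
from h import *
T=lambda u,v:(362+u/6.667,225+v/6.667); S=lambda u,v:(250+u/6.667,250+v/6.667); B=lambda u,v:(194+(u-400)/5.714,214+v/5.714)
print('bowl rim',atz('top',*B(600,203),.065),'floor',atz('top',*B(617.5,218.5),.006),'rimdia',atz('top',*B(422,203),.065)-atz('top',*B(778,203),.065))
print('beads',[atz('top',*B(*p),.026)[:2].tolist() for p in[(615,131),(683,161),(695,232),(646,294),(570,286),(526,229),(545,157)]])
for z in(.205,.211):print('tip',z,atz('top',*T(275,157),z),atz('side',*S(167,98),z))
q=[atz('side',*S(*p),.211) for p in[(127,118),(183,65),(208,85),(150,128)]];print('endface',q,np.linalg.norm(q[1]-q[0]),np.linalg.norm(q[2]-q[1]),'yaw of width',np.degrees(np.arctan2(*(q[1]-q[0]+q[2]-q[3])[1::-1])))
h=[atz('side',*S(*p),.075) for p in[(105,378),(200,438),(288,352)]];b=[atz('side',*S(*p),0) for p in[(113,512),(210,565),(298,485)]]
for c in(h,b):print(c,(c[0]+c[2])/2,np.linalg.norm(c[1]-c[0]),np.linalg.norm(c[2]-c[1]),np.degrees(np.arctan2(*(c[1]-c[0])[1::-1])),np.degrees(np.arctan2(*(c[2]-c[1])[1::-1])))
E
```

```text
bowl rim [0.5666 0.2313 0.065 ] floor [0.5671 0.2323 0.006 ] rimdia [-0.0016  0.1698  0.    ]
beads [[0.6078, 0.2318], [0.5932, 0.1978], [0.5581, 0.1909], [0.5275, 0.2139], [0.531, 0.2512], [0.5588, 0.2738], [0.5945, 0.2659]]
tip 0.205 [ 0.553 -0.213  0.205] [ 0.5529 -0.2103  0.205 ]
tip 0.211 [ 0.5521 -0.2117  0.211 ] [ 0.5556 -0.2166  0.211 ]
endface [array([ 0.5459, -0.2302,  0.211 ]), array([ 0.555 , -0.1986,  0.211 ]), array([ 0.5671, -0.2062,  0.211 ]), array([ 0.5554, -0.2328,  0.211 ])] 0.03288419073050148 0.01428880680812782 yaw of width 70.33370407024267
[array([ 0.5265, -0.2284,  0.075 ]), array([ 0.5707, -0.2471,  0.075 ]), array([ 0.5877, -0.1971,  0.075 ])] [ 0.5571  -0.21275  0.075  ] 0.047993020325876566 0.05281098370604357 -22.932100437589767 71.22196677755444
[array([ 0.5238, -0.228 ,  0.    ]), array([ 0.5687, -0.2429,  0.    ]), array([ 0.588 , -0.1953,  0.    ])] [ 0.5559  -0.21165  0.     ] 0.047307716072539314 0.05136389782717039 -18.35835023284415 67.92930647555401
```

play_rows([
  [20,-20,60,0,1],
  [60,-60,120,0,1],
  [296,-337,120,0,1],
  [296,-337,120,0,1],
  [296,-337,120,0,1],
  [296,-337,120,0,1],
  [296,-337,120,0,1],
  [296,-337,120,0,1],
  [330,-500,120,0,1],
  [330,-849,120,0,1],
  [330,-849,120,0,1],
  [330,-849,120,0,1],
  [330,-849,120,0,1],
  [330,-849,120,0,1],
  [330,-849,120,0,1],
  [330,-849,120,0,1],
  [330,-849,120,0,1],
  [330,-849,120,0,1],
  [330,-849,120,0,1],
  [330,-849,120,0,1],
], squeeze=30)

```text
time: 2.1
position: [0.5539, -0.2152, 0.3501]
eef_rot: [[0.943, -0.333, -0.001], [-0.333, -0.943, -0.001], [-0.0, 0.002, -1.0]]
ft_force: [0.6, 0.3, 0.1]
opening: 0.0853
```

play_rows([
  [1,3,-50,0,1],
  [1,3,-100,0,1],
  [1,3,-140,0,1],
  [1,3,-170,0,1],
  [1,3,-193,0,1],
  [1,3,-193,0,1],
  [1,3,-193,0,-1],
  [1,3,-193,0,-1],
  [1,3,-193,0,-1],
  [1,3,-193,0,-1],
  [1,3,-193,0,-1],
  [1,3,-193,0,-1],
  [1,3,-193,0,-1],
  [1,3,-193,0,-1],
])

```text
time: 3.5
position: [0.5558, -0.2123, 0.1585]
eef_rot: [[0.943, -0.333, 0.002], [-0.333, -0.943, -0.002], [0.002, 0.001, -1.0]]
ft_force: [-1.4, 1.5, 5.2]
opening: 0.0319
```

```bash
python3 - <<'E'
from h import *
snap('side','g0.png',(215,170,335,350),3.3)
E
```

```text
(no output)
```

View pics/g0.png

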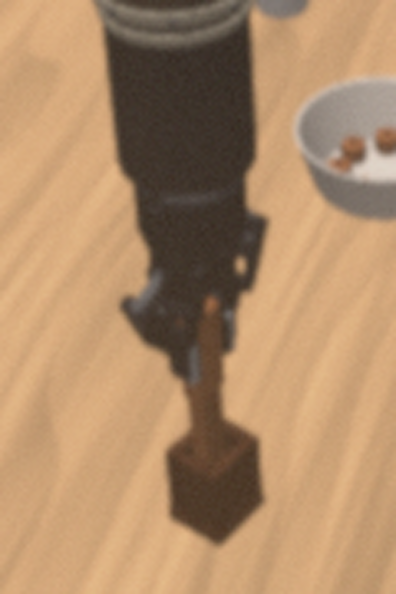

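The blade is gripped (opening 32 mm). Next: lift it out and carry it to bare bench.

play_rows([
  [0,0,30,0,-1],
  [0,0,65,0,-1],
  [0,0,95,0,-1],
  [0,0,100,0,-1],
  [20,40,100,0,-1],
  [34,85,100,0,-1],
  [47,130,100,0,-1],
  [60,175,100,0,-1],
  [64,212,80,0,-1],
  [64,212,40,0,-1],
  [64,212,10,0,-1],
  [64,212,0,0,-1],
  [64,212,-6,0,-1],
  [64,212,-11,0,-1],
  [64,212,-13,0,-1],
  [64,212,-13,0,-1],
])

```text
time: 5.15
position: [0.621, -0.0006, 0.1476]
eef_rot: [[0.943, -0.333, 0.005], [-0.333, -0.943, -0.002], [0.005, -0.0, -1.0]]
ft_force: [0.0, -0.3, 2.4]
opening: 0.0315
```

play_rows([
  [-13,5,-3,0,-1],
  [-27,10,-4,0,-1],
  [-41,14,-6,0,-1],
  [-54,19,-10,0,-1],
  [-67,24,-15,0,-1],
  [-79,28,-21,0,-1],
  [-91,32,-28,0,-1],
  [-103,36,-37,0,-1],
  [-113,40,-46,0,-1],
  [-123,43,-56,0,-1],
  [-132,47,-67,0,-1],
  [-140,49,-79,0,-1],
  [-147,52,-92,0,-1],
  [-152,54,-105,0,-1],
  [-157,55,-118,0,-1],
  [-160,57,-130,0,-1],
  [-162,57,-138,0,-1],
  [-163,57,-141,0,-1],
  [-163,57,-141,0,-1],
])

```text
time: 7.05
position: [0.4588, 0.0567, 0.0069]
eef_rot: [[0.943, -0.332, 0.006], [-0.332, -0.943, -0.001], [0.006, -0.001, -1.0]]
ft_force: [0.8, 0.6, 1.2]
opening: 0.0315
```

```bash
python3 - <<'E'
from h import *
snap('side','l0.png',(180,130,400,330),3)
E
```

```text
(no output)
```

View pics/l0.png

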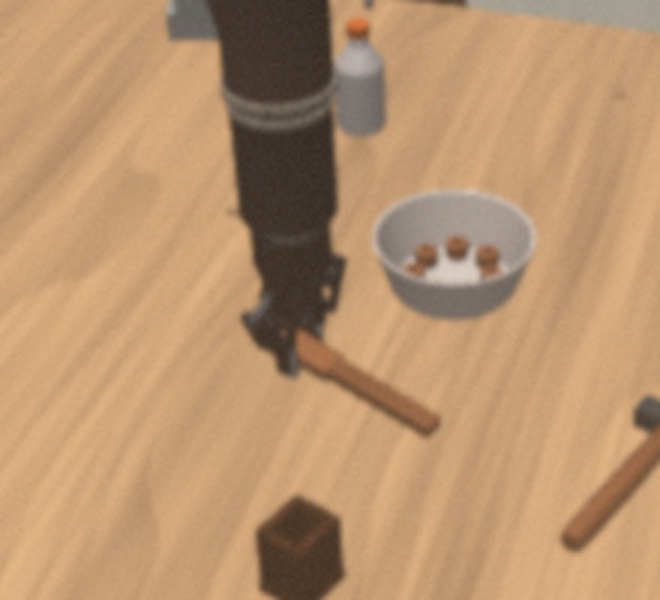

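The paddle is almost flat, with its handle end near crop (430,422) pointing at +x. I'll let go and lift.

play_rows([
  [0,0,0,0,0.2],
  [0,0,0,0,1],
  [0,0,0,0,1],
  [0,0,0,0,1],
  [0,0,0,0,1],
  [0,0,20,0,1],
  [0,0,50,0,1],
  [0,0,80,0,1],
  [0,0,80,0,1],
  [0,0,80,0,1],
])

```text
time: 8.1
position: [0.459, 0.0569, 0.0876]
eef_rot: [[0.943, -0.333, 0.007], [-0.333, -0.943, -0.0], [0.007, -0.002, -1.0]]
ft_force: [-0.1, 0.5, -0.8]
opening: 0.0851
```

```bash
python3 - <<'E'
from h import *
snap('top','l1.png',(240,190,360,290),5)
print(atz('side',180+430/3,130+422/3,.012))
E
```

```text
[0.6076 0.0041 0.012 ]
```

View pics/l1.png

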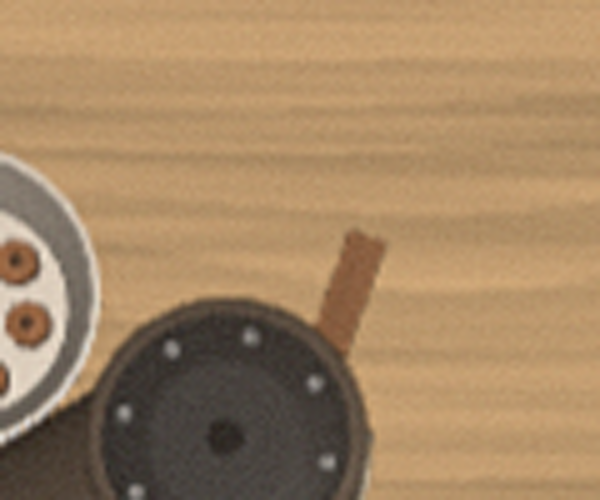

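The handle's end shows at crop (367,237), with its edges running down and to the left under the wrist.

```bash
python3 - <<'E'
from h import *
P=lambda u,v:atz('top',240+u/5,190+v/5,.016)
e=P(366,237);m=P(333,340);print(e,m,np.degrees(np.arctan2(*(e-m)[1::-1])),np.linalg.norm(P(346,231)-P(386,243)))
d=np.array([.943,-.333,0]);print('grip 42 from end',e-d*.042)
E
```

```text
[0.6101 0.0026 0.016 ] [0.5513 0.0207 0.016 ] -17.109575978999843 0.023640008460235354
grip 42 from end [0.570494 0.016586 0.016   ]
```

play_rows([
  [45,-16,0,0,1],
  [90,-32,0,0,1],
  [112,-40,-30,0,1],
  [112,-40,-60,0,1],
  [112,-40,-80,0,1],
  [112,-40,-84,0,1],
  [112,-40,-84,0,-1],
  [112,-40,-84,0,-1],
  [112,-40,-84,0,-1],
  [112,-40,-84,0,-1],
  [112,-40,-84,0,-1],
  [112,-40,-84,0,-1],
  [112,-40,-84,0,-1],
  [112,-40,-84,0,-1],
  [112,-40,-40,0,-1],
  [112,-40,10,0,-1],
  [112,-40,60,0,-1],
  [112,-40,80,0,-1],
  [112,-40,80,0,-1],
], squeeze=20)

```text
time: 10.05
position: [0.5724, 0.0171, 0.1713]
eef_rot: [[0.943, -0.332, 0.013], [-0.332, -0.943, 0.001], [0.012, -0.006, -1.0]]
ft_force: [-0.4, 0.6, -0.9]
opening: 0.0215
```

```bash
python3 - <<'E'
from h import *
snap('side','r0.png',(200,110,340,300),3.1)
E
```

```text
(no output)
```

View pics/r0.png

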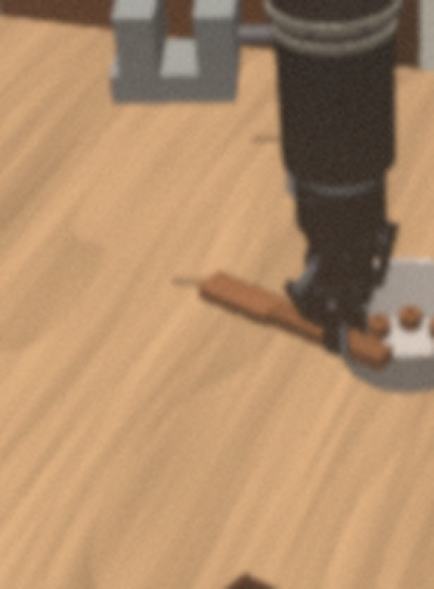

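Gripped on the handle (opening 21.5 mm) and held level. Plan: tip the paddle about the jaw axis by pressing the handle stub on the holder's near top edge, then butt the blade end against the holder's far face and arc up over it to bring the blade down.

play_rows([
  [-10,-45,0,0,-1],
  [-22,-90,0,0,-1],
  [-35,-135,0,0,-1],
  [-50,-180,0,0,-1],
  [-59,-214,0,0,-1],
  [-59,-214,-20,0,-1],
  [-59,-214,-50,0,-1],
  [-59,-214,-75,0,-1],
  [-59,-214,-85,0,-1],
  [-59,-214,-90,0,-1],
  [-59,-214,-94,0,-1],
  [-59,-214,-98,0,-1],
  [-59,-214,-100,0,-1],
  [-59,-214,-101,0,-1],
])

```text
time: 11.5
position: [0.5112, -0.1971, 0.0686]
eef_rot: [[0.943, -0.332, 0.008], [-0.332, -0.943, 0.0], [0.007, -0.003, -1.0]]
ft_force: [-6.5, 0.2, 11.0]
opening: 0.0214
```

```bash
python3 - <<'E'
from h import *
snap('side','r1.png',(180,190,330,350),3.1)
E
```

```text
(no output)
```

View pics/r1.png

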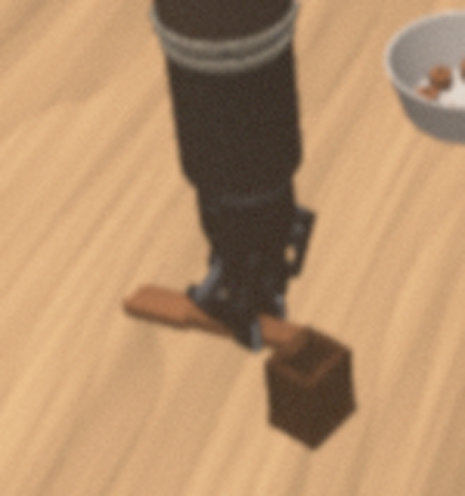

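The stub is on the holder's rim and the blade end shows at crop (135,303). I'll work out the tilt.

```bash
python3 - <<'E'
from h import *
d=np.array([.943,-.333,0]);g=np.array([.5112,-.1971,.073])
for t in range(0,40,5):
    a=np.radians(t);q=g-d*.158*np.cos(a)-np.array([0,0,.158*np.sin(a)]);p=pix('side',q);print(t,(p[0]-180)*3.1,(p[1]-190)*3.1,q.round(3))
E
```

```text
0 122.14000000000001 256.98999999999995 [ 0.362 -0.144  0.073]
5 124.93000000000004 269.08000000000004 [ 0.363 -0.145  0.059]
10 128.34000000000003 281.48 [ 0.364 -0.145  0.046]
15 132.68000000000004 294.18999999999994 [ 0.367 -0.146  0.032]
20 137.95000000000002 306.90000000000003 [ 0.371 -0.148  0.019]
25 143.84000000000003 319.61000000000007 [ 0.376 -0.149  0.006]
30 150.96999999999997 332.32 [ 0.382 -0.152 -0.006]
35 158.41 345.3399999999999 [ 0.389 -0.154 -0.018]
```

play_rows([
  [0,0,30,0,-1],
  [0,0,70,0,-1],
  [0,0,100,0,-1],
  [40,-14,105,0,-1],
  [80,-28,105,0,-1],
  [120,-42,105,0,-1],
  [160,-56,105,0,-1],
  [200,-70,105,0,-1],
  [221,-77,105,0,-1],
  [221,-77,80,0,-1],
  [221,-77,50,0,-1],
  [221,-77,24,0,-1],
  [221,-77,24,0,-1],
])

```text
time: 12.85
position: [0.7297, -0.2732, 0.0879]
eef_rot: [[0.943, -0.333, 0.001], [-0.333, -0.943, 0.002], [-0.0, -0.002, -1.0]]
ft_force: [-1.1, -0.4, -1.4]
opening: 0.0214
```

play_rows([
  [-10,4,1,0,-1],
  [-14,5,9,0,-1],
  [-17,6,17,0,-1],
  [-25,9,34,0,-1],
  [-31,11,43,0,-1],
  [-37,13,51,0,-1],
  [-44,16,59,0,-1],
  [-51,18,67,0,-1],
  [-59,21,74,0,-1],
  [-67,24,81,0,-1],
  [-84,30,92,0,-1],
  [-103,36,100,0,-1],
  [-123,43,106,0,-1],
  [-134,47,108,0,-1],
  [-144,51,108,0,-1],
  [-144,51,108,0,-1],
])

```text
time: 14.45
position: [0.5845, -0.2218, 0.196]
eef_rot: [[0.943, -0.333, 0.0], [-0.333, -0.943, 0.003], [-0.001, -0.003, -1.0]]
ft_force: [0.2, -0.6, -1.0]
opening: 0.0211
```

```bash
python3 - <<'E'
from h import *
snap('side','r2.png',(200,170,350,350),3.1)
E
```

```text
(no output)
```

View pics/r2.png

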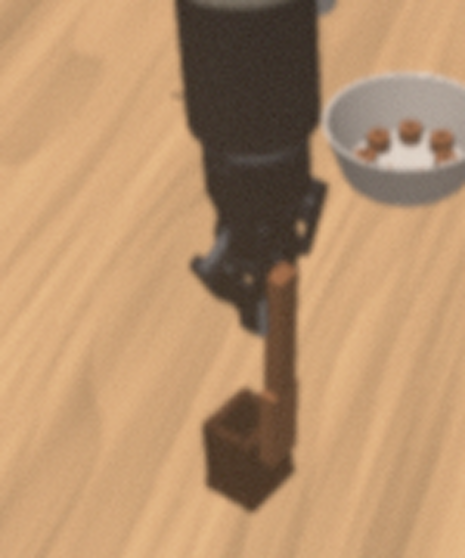

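The paddle hangs nearly vertical, blade down, with its lower end at about crop (279,460) by the holder's far face. I'll grip harder, lift and carry it over the bowl.

play_rows([
  [15,-5,0,0,-1],
  [15,-5,30,0,-1],
  [15,-5,70,0,-1],
  [15,0,100,0,-1],
  [12,45,100,0,-1],
  [9,90,100,0,-1],
  [5,135,100,0,-1],
  [2,180,100,0,-1],
  [-2,225,100,0,-1],
  [-6,270,100,0,-1],
  [-10,315,100,0,-1],
  [-12,360,100,0,-1],
  [-15,405,100,0,-1],
  [-17,440,90,0,-1],
  [-17,454,70,0,-1],
  [-17,454,55,0,-1],
  [-17,454,55,0,-1],
  [-17,454,55,0,-1],
  [-17,454,55,0,-1],
], squeeze=80)

```text
time: 16.4
position: [0.5686, 0.2318, 0.2515]
eef_rot: [[0.943, -0.333, 0.0], [-0.333, -0.943, 0.003], [-0.001, -0.003, -1.0]]
ft_force: [-0.5, -0.5, 0.1]
opening: 0.0206
```

```bash
python3 - <<'E'
from h import *
print([(round((pix('side',[.5845,-.2218,z])[0]-200)*3.1),round((pix('side',[.5845,-.2218,z])[1]-170)*3.1)) for z in(.03,.042,.05)])
snap('side','b0.png',(270,90,390,250),3.7)
for z in(.08,.09,.1,.11):
    p=pix('side',[.567,.232,z]);print(z,(p[0]-270)*3.7,(p[1]-90)*3.7)
E
```

```text
[(278, 471), (277, 461), (277, 454)]
0.08 225.70000000000002 423.28000000000003
0.09 225.70000000000002 413.28999999999996
0.1 226.0700000000001 403.67
0.11 226.0700000000001 393.68000000000006
```

View pics/b0.png

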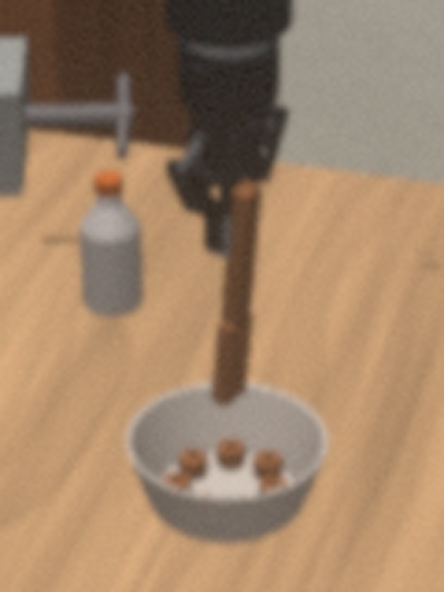

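The blade end hangs at crop (229,398), centred over the clear middle of the bead ring. I'll lower it.

play_rows([
  [-1,0,-25,0,-1],
  [-1,0,-50,0,-1],
  [-1,0,-68,0,-1],
  [-1,0,-78,0,-1],
  [-1,0,-83,0,-1],
  [-1,0,-85,0,-1],
  [-1,0,-85,0,-1],
  [-1,0,-85,0,-1],
])

```text
time: 17.25
position: [0.568, 0.232, 0.1676]
eef_rot: [[0.943, -0.333, 0.002], [-0.333, -0.943, 0.004], [0.0, -0.004, -1.0]]
ft_force: [0.4, -0.6, -0.0]
opening: 0.0205
```

play_rows([
  [4,1,-2,0,-1],
  [6,5,-4,0,-1],
  [7,10,-4,0,-1],
  [5,15,-4,0,-1],
  [0,20,-4,0,-1],
  [-7,23,-4,0,-1],
  [-16,23,-4,0,-1],
  [-26,19,-4,0,-1],
  [-30,10,-4,0,-1],
  [-32,0,-4,0,-1],
  [-30,-10,-4,0,-1],
  [-26,-19,-4,0,-1],
  [-19,-26,-4,0,-1],
  [-10,-30,-4,0,-1],
  [0,-32,-4,0,-1],
  [10,-30,-4,0,-1],
  [19,-26,-4,0,-1],
  [26,-19,-4,0,-1],
  [30,-10,-4,0,-1],
  [32,0,-4,0,-1],
])

```text
time: 19.25
position: [0.5999, 0.2321, 0.163]
eef_rot: [[0.943, -0.333, 0.0], [-0.333, -0.943, 0.002], [-0.0, -0.002, -1.0]]
ft_force: [-1.8, -1.0, 2.0]
opening: 0.0201
```

play_rows([
  [-2,10,0,0,-1],
  [-6,19,0,0,-1],
  [-13,26,0,0,-1],
  [-22,30,0,0,-1],
  [-32,32,0,0,-1],
  [-42,30,0,0,-1],
  [-51,26,0,0,-1],
  [-58,19,0,0,-1],
  [-62,10,0,0,-1],
  [-64,0,0,0,-1],
  [-62,-10,0,0,-1],
  [-58,-19,0,0,-1],
  [-51,-26,0,0,-1],
  [-42,-30,0,0,-1],
  [-32,-32,0,0,-1],
  [-22,-30,0,0,-1],
  [-13,-26,0,0,-1],
  [-6,-19,0,0,-1],
  [-2,-10,0,0,-1],
  [0,0,0,0,-1],
])

```text
time: 21.25
position: [0.6009, 0.2331, 0.1629]
eef_rot: [[0.943, -0.333, 0.001], [-0.333, -0.943, 0.002], [0.0, -0.002, -1.0]]
ft_force: [-0.9, -0.7, -0.8]
opening: 0.0205
```

play_rows([
  [-2,10,0,0,-1],
  [-6,19,0,0,-1],
  [-13,26,0,0,-1],
  [-22,30,0,0,-1],
  [-32,32,0,0,-1],
  [-42,30,0,0,-1],
  [-51,26,0,0,-1],
  [-58,19,0,0,-1],
  [-62,10,0,0,-1],
  [-64,0,0,0,-1],
  [-62,-10,0,0,-1],
  [-58,-19,0,0,-1],
  [-51,-26,0,0,-1],
  [-42,-30,0,0,-1],
  [-32,-32,0,0,-1],
  [-22,-30,0,0,-1],
  [-13,-26,0,0,-1],
  [-6,-19,0,0,-1],
  [-2,-10,0,0,-1],
  [0,0,0,0,-1],
])

```text
time: 23.25
position: [0.6006, 0.2332, 0.1625]
eef_rot: [[0.943, -0.333, -0.001], [-0.333, -0.943, -0.0], [-0.001, 0.0, -1.0]]
ft_force: [-5.1, -5.4, 4.3]
opening: 0.0203
```

play_rows([
  [-2,10,0,0,-1],
  [-6,19,0,0,-1],
  [-13,26,0,0,-1],
  [-22,30,0,0,-1],
  [-32,32,0,0,-1],
  [-42,30,0,0,-1],
  [-51,26,0,0,-1],
  [-58,19,0,0,-1],
  [-62,10,0,0,-1],
  [-64,0,0,0,-1],
  [-62,-10,0,0,-1],
  [-58,-19,0,0,-1],
  [-51,-26,0,0,-1],
  [-42,-30,0,0,-1],
  [-32,-32,0,0,-1],
  [-22,-30,0,0,-1],
  [-13,-26,0,0,-1],
  [-6,-19,0,0,-1],
  [-2,-10,0,0,-1],
  [0,0,0,0,-1],
])

```text
time: 25.25
position: [0.5998, 0.2332, 0.1617]
eef_rot: [[0.943, -0.333, -0.003], [-0.333, -0.943, -0.002], [-0.002, 0.003, -1.0]]
ft_force: [-1.7, -0.2, 0.7]
opening: 0.0204
```

Four rounds done with low forces. Lift out, move off the bowl and check beads numerically.

play_rows([
  [-10,3,0,0,-1],
  [-22,2,1,0,-1],
  [-32,0,5,0,-1],
  [-32,0,25,0,-1],
  [-32,0,60,0,-1],
  [-32,0,100,0,-1],
  [-32,0,130,0,-1],
  [-20,-40,130,0,-1],
  [-10,-85,130,0,-1],
  [0,-130,130,0,-1],
  [10,-175,130,0,-1],
  [20,-215,130,0,-1],
  [20,-233,130,0,-1],
  [20,-233,100,0,-1],
  [20,-233,60,0,-1],
  [20,-233,30,0,-1],
  [20,-233,15,0,-1],
  [20,-233,15,0,-1],
])

```text
time: 27.05
position: [0.6177, 0.0002, 0.1748]
eef_rot: [[0.943, -0.333, -0.007], [-0.333, -0.943, -0.003], [-0.006, 0.005, -1.0]]
ft_force: [1.0, -0.6, -0.6]
opening: 0.0207
```

```bash
python3 - <<'E'
from h import *
snap('top','e0.png');snap('side','e1.png')
def an(f):
    im=cv2.imread(f)[205:295,185:275];h=cv2.cvtColor(im,cv2.COLOR_BGR2HSV)
    im4=cv2.resize(im,None,fx=4,fy=4,interpolation=cv2.INTER_CUBIC);g=cv2.medianBlur(cv2.cvtColor(im4,cv2.COLOR_BGR2GRAY),7)
    c=cv2.HoughCircles(g,cv2.HOUGH_GRADIENT,1,50,param1=120,param2=30,minRadius=118,maxRadius=130)
    if c is None:print('nocircle');return
    c=c[0][0];print('bowl',atz('top',185+c[0]/4,205+c[1]/4,.065),c)
    yy,xx=np.mgrid[:360,:360];H=cv2.cvtColor(im4,cv2.COLOR_BGR2HSV)
    m=((H[...,1]>80)&(np.hypot(xx-c[0],yy-c[1])<c[2]-10)).astype('uint8')
    d=cv2.GaussianBlur(cv2.distanceTransform(m,cv2.DIST_L2,5),(0,0),2)
    pk=np.argwhere((d==cv2.dilate(d,np.ones((25,25))))&(d>7));n,_,s,ct=cv2.connectedComponentsWithStats(m)
    print('areas',s[1:,4],'peaks',[atz('top',185+x/4,205+y/4,.026)[:2].round(3).tolist() for y,x in pk])
an('pics/t0.png');an('pics/e0.png')
a=cv2.resize(cv2.imread('pics/e0.png')[205:295,185:275],(400,400),interpolation=cv2.INTER_CUBIC);b=cv2.resize(cv2.imread('pics/e1.png')[150:310,220:380],(400,400),interpolation=cv2.INTER_CUBIC)
cv2.imwrite('pics/e2.png',np.hstack([a,b]))
E
```

```text
bowl [0.569  0.2337 0.065 ] [172.5 174.5 120.8]
areas [ 974 1010  958  998  972  993  989] peaks [[0.608, 0.232], [0.594, 0.266], [0.592, 0.199], [0.558, 0.274], [0.558, 0.191], [0.531, 0.251], [0.527, 0.214]]
nocircle
```

```bash
cat > an.py <<'E'
from h import *
def an(f,c=(172.5,174.5,120.8)):
    im4=cv2.resize(cv2.imread(f)[205:295,185:275],None,fx=4,fy=4,interpolation=cv2.INTER_CUBIC)
    yy,xx=np.mgrid[:360,:360];H=cv2.cvtColor(im4,cv2.COLOR_BGR2HSV)
    # bowl: low-saturation, bright blob vs wooden bench
    w=((H[...,1]<60)&(H[...,2]>70)).astype('uint8');n,l,s,ct=cv2.connectedComponentsWithStats(w);k=1+np.argmax(s[1:,4])
    (x,y),r=cv2.minEnclosingCircle(np.argwhere(l==k)[:,::-1].astype('float32'));print('bowl px',x,y,r,atz('top',185+x/4,205+y/4,.065))
    m=((H[...,1]>80)&(np.hypot(xx-c[0],yy-c[1])<c[2]-10)).astype('uint8')
    d=cv2.GaussianBlur(cv2.distanceTransform(m,cv2.DIST_L2,5),(0,0),2)
    pk=np.argwhere((d==cv2.dilate(d,np.ones((25,25))))&(d>7));s=cv2.connectedComponentsWithStats(m)[2]
    print('areas',s[1:,4],'peaks',[atz('top',185+x/4,205+y/4,.026)[:2].round(3).tolist() for y,x in pk])
E
python3 -c "
from an import *
an('pics/t0.png');an('pics/e0.png')"
```

```text
bowl px 175.43568420410156 178.5775146484375 126.0045394897461 [0.5662 0.2316 0.065 ]
areas [ 974 1010  958  998  972  993  989] peaks [[0.608, 0.232], [0.594, 0.266], [0.592, 0.199], [0.558, 0.274], [0.558, 0.191], [0.531, 0.251], [0.527, 0.214]]
bowl px 247.5 115.0 120.95980072021484 [0.6104 0.1839 0.065 ]
areas [16791    11     5   108     3    39    37   106     1   205     1     1
     1    46     1     3    12     1     1    29     4    84    58    64
     1    10     1    30     2    10    92     2    61    28   639     1
     1     1    14     1     1     2     1     2     2     1     3     1
     1    28     1    20] peaks []
```

The arm hides the bowl; I'll step aside.

play_rows([
  [0,-30,3,0,-1],
  [0,-60,3,0,-1],
  [0,-70,3,0,-1],
  [0,-70,3,0,-1],
  [0,-70,3,0,-1],
])

```text
time: 27.65
position: [0.6202, -0.0694, 0.182]
eef_rot: [[0.943, -0.333, -0.0], [-0.333, -0.943, -0.002], [0.0, 0.002, -1.0]]
ft_force: [0.3, -0.1, -1.1]
opening: 0.0201
```

```bash
python3 -c "
from an import *
snap('top','e3.png');snap('side','e4.png');an('pics/e3.png')
s=robot.state()['position'];print(s)
im=cv2.imread('pics/e4.png')
for z in(0,.02,.1):print(z,pix('side',[s[0],s[1],z]))
a=cv2.resize(cv2.imread('pics/e3.png')[205:295,185:275],(400,400),interpolation=cv2.INTER_CUBIC);b=cv2.resize(im[150:310,220:380],(400,400),interpolation=cv2.INTER_CUBIC)
cv2.imwrite('pics/e5.png',np.hstack([a,b]))
"
```

```text
bowl px 116.5 194.0 109.1387710571289 [0.5553 0.2714 0.065 ]
areas [5454   20    1    1    1    2    5  164   59   88    9    1 3420    1
   24   30    1    1   68 3885    7   15 1033    1   25    4    1    4
    1    4   16   18  928    1    9    8   18   30   17  161    1    2
  312   26    4    3    1    1   19   17    4] peaks [[0.602, 0.264], [0.574, 0.283], [0.534, 0.276]]
[ 0.62010311 -0.06883259  0.18148499]
0 (np.float64(320.4), np.float64(291.9))
0.02 (np.float64(320.3), np.float64(286.7))
0.1 (np.float64(320.1), np.float64(264.7))
```

play_rows([
  [0,0,-10,0,-1],
  [0,0,-18,0,-1],
  [0,0,-22,0,-1],
  [0,0,-25,0,-1],
  [0,0,-28,0,-1],
  [0,0,-28,0,-1],
], squeeze=20)

```text
time: 28.35
position: [0.62, -0.0688, 0.153]
eef_rot: [[0.943, -0.332, -0.002], [-0.332, -0.943, -0.002], [-0.001, 0.003, -1.0]]
ft_force: [-0.0, 0.9, -0.7]
opening: 0.0202
```

play_rows([
  [0,0,-1,0,-1],
  [0,0,-3,0,-1],
  [0,0,-4,0,-1],
  [0,0,-4,0,-1],
])

```text
time: 28.75
position: [0.6198, -0.0688, 0.1488]
eef_rot: [[0.943, -0.332, -0.002], [-0.332, -0.943, -0.002], [-0.001, 0.003, -1.0]]
ft_force: [-0.1, -0.6, -1.1]
opening: 0.0199
```

play_rows([
  [0,0,-2,0,-1],
  [0,0,-4,0,-1],
  [0,0,-4,0,-1],
])

```text
time: 29.05
position: [0.6196, -0.0688, 0.1445]
eef_rot: [[0.943, -0.332, -0.003], [-0.332, -0.943, -0.002], [-0.002, 0.003, -1.0]]
ft_force: [-1.1, -0.1, -1.0]
opening: 0.02
```

```bash
python3 -c "
from an import *
snap('side','f0.png');im=cv2.imread('pics/f0.png')
s=robot.state()['position'];print(s)
for z in(0,.01,.02,.1,.19):
  p=pix('side',[s[0],s[1],z]);print(z,(p[0]-260)*5,(p[1]-190)*5)
b=cv2.resize(im[190:310,260:360],(500,600),interpolation=cv2.INTER_CUBIC)
a=cv2.resize(cv2.imread('pics/e3.png')[205:295,185:275],(300,300),interpolation=cv2.INTER_CUBIC)
c=cv2.resize(im[180:250,295:365],(300,300),interpolation=cv2.INTER_CUBIC)
cv2.imwrite('pics/f1.png',np.hstack([b,np.vstack([a,c])]))
"
```

```text
[ 0.61972014 -0.06888347  0.14461869]
0 300.99999999999994 509.4999999999999
0.01 300.99999999999994 496.50000000000006
0.02 300.99999999999994 483.49999999999994
0.1 299.4999999999999 373.49999999999994
0.19 298.0000000000001 240.49999999999997
```

View pics/f1.png

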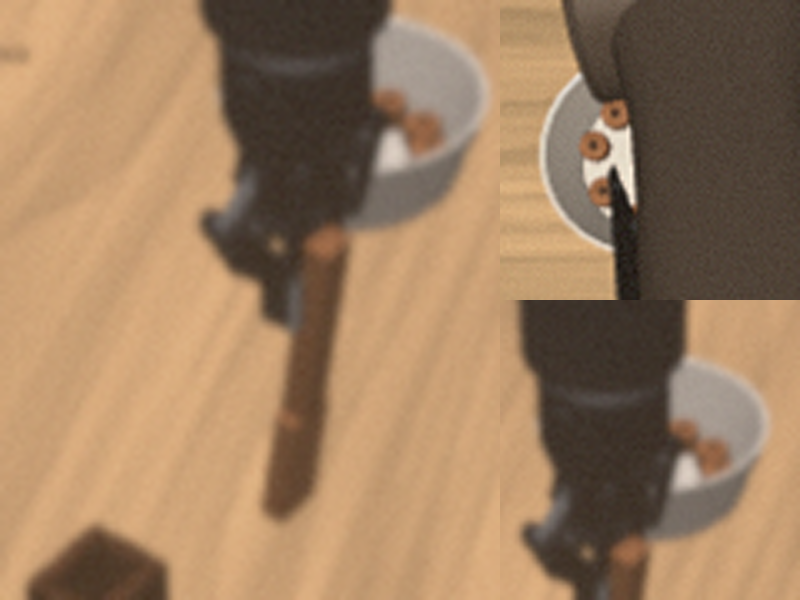

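The paddle is still gripped but has tilted: its handle end is at crop (325,242) and its blade end at (288,505). I'll solve for the tilt.

```bash
python3 -c "
from an import *
from scipy.optimize import least_squares
s=np.array([.6197,-.0689,.149]);d=np.array([.943,-.333,0]);z=np.array([0,0,1])
pp=lambda P:(np.array(pix('side',P))-[260,190])*5
def f(q):
    t,l,dx=q;a=np.sin(t)*d+np.cos(t)*z;p=s+d*dx
    return np.r_[pp(p+a*l)-[325,242],pp(p+a*(l-.2))-[288,505]]
r=least_squares(f,[.2,.04,0],x_scale=[.1,.01,.01],diff_step=1e-3);t,l,dx=r.x;a=np.sin(t)*d+np.cos(t)*z
print(np.degrees(t),l,dx,r.fun,'tip',s+d*dx+a*(l-.2))
"
```

```text
11.459155902616466 0.04 0.0 [-14.5   7.  -33.   -8.5] tip [ 0.58972477 -0.0583149  -0.00781065]
```

```bash
sed -i "s/(s\[0\]\*c\['fx'\]+c\['cx'\]).round(1),(s\[1\]\*c\['fy'\]+c\['cy'\]).round(1)/s[0]*c['fx']+c['cx'],s[1]*c['fy']+c['cy']/" h.py; python3 -c "
from an import *
from scipy.optimize import least_squares
s=np.array([.6197,-.0689,.149]);d=np.array([.943,-.333,0]);z=np.array([0,0,1])
pp=lambda P:(np.array(pix('side',P))-[260,190])*5
def f(q):
    t,l,dx=q;a=np.sin(t)*d+np.cos(t)*z;p=s+d*dx
    return np.r_[pp(p+a*l)-[325,242],pp(p+a*(l-.2))-[288,505]]
r=least_squares(f,[.1,.04,0],x_scale=[.1,.01,.01]);t,l,dx=r.x;a=np.sin(t)*d+np.cos(t)*z
print(np.degrees(t),l,dx,r.fun,'tip',s+d*dx+a*(l-.2))
"
```

```text
7.423733644580484 0.048216990928992585 0.010631582316961732 [-0.00856451  0.01508805  0.01122517 -0.01818805] tip [ 0.6112321  -0.06590974 -0.00151072]
```

play_rows([
  [0,0,-2,0,-1],
  [0,0,-3,0,-1],
  [0,0,-3,0,-1],
])

```text
time: 29.4
position: [0.6207, -0.0691, 0.1431]
eef_rot: [[0.943, -0.331, 0.0], [-0.331, -0.943, -0.003], [0.001, 0.003, -1.0]]
ft_force: [-0.8, 0.3, 7.4]
opening: 0.0203
```

play_rows([
  [0,0,-2,0,-1],
  [0,0,-3,0,-1],
  [0,0,-3,0,-1],
])

```text
time: 29.7
position: [0.6221, -0.0695, 0.1429]
eef_rot: [[0.944, -0.331, 0.004], [-0.331, -0.944, -0.004], [0.005, 0.002, -1.0]]
ft_force: [-3.6, 0.5, 14.2]
opening: 0.0201
```

```bash
python3 -c "
from an import *
a=cv2.imread('pics/f0.png');b=cv2.imread('pics/e4.png')
u,v=318,288
t=a[v-26:v+12,u-12:u+13];r=b[v-70:v+30,u-25:u+30];m=cv2.matchTemplate(r,t,cv2.TM_CCOEFF_NORMED);_,s,_,p=cv2.minMaxLoc(m)
print('observed shift',p[0]+u-25-(u-12),p[1]+v-70-(v-26),s)
q=np.array([.6112,-.0659,0]);k=np.array([.0004,0,.0368]);print('predicted',np.array(pix('side',q+k))-pix('side',q),'px per 10mm',np.array(pix('side',q+[0,0,.01]))-pix('side',q))
"
```

```text
observed shift 0 -10 0.9861801266670227
predicted [-0.02048118 -9.70187844] px per 10mm [-0.04343775 -2.61355849]
```

No slip between those pictures, so the tip stirred at 13 mm or less above the floor. The hammer's handle lies in the laying direction, so I'll move back first and then lay the paddle down.

play_rows([
  [0,0,20,0,-1],
  [-40,14,25,0,-1],
  [-80,28,25,0,-1],
  [-120,42,25,0,-1],
  [-150,53,20,0,-1],
  [-150,53,10,0,-1],
  [-150,53,3,0,-1],
  [-150,53,0,0,-1],
  [-150,53,-1,0,-1],
  [-150,53,-1,0,-1],
])

```text
time: 30.7
position: [0.4742, -0.0168, 0.143]
eef_rot: [[0.944, -0.33, 0.005], [-0.33, -0.944, -0.005], [0.007, 0.003, -1.0]]
ft_force: [-2.1, -0.0, 10.9]
opening: 0.0201
```

play_rows([
  [10,-4,-4,0,-1],
  [19,-7,-6,0,-1],
  [30,-11,-9,0,-1],
  [41,-15,-13,0,-1],
  [53,-19,-19,0,-1],
  [64,-23,-25,0,-1],
  [74,-26,-33,0,-1],
  [83,-29,-41,0,-1],
  [92,-32,-51,0,-1],
  [100,-35,-60,0,-1],
  [107,-38,-71,0,-1],
  [113,-40,-82,0,-1],
  [119,-42,-93,0,-1],
  [124,-44,-105,0,-1],
  [126,-45,-115,0,-1],
  [127,-45,-123,0,-1],
  [128,-45,-129,0,-1],
  [128,-45,-132,0,-1],
  [128,-45,-132,0,-1],
])

```text
time: 32.6
position: [0.6019, -0.0616, 0.0107]
eef_rot: [[0.944, -0.33, 0.005], [-0.33, -0.944, -0.004], [0.006, 0.003, -1.0]]
ft_force: [1.7, 0.2, 2.5]
opening: 0.0199
```

play_rows([
  [0,0,0,0,0.0],
  [0,0,0,0,1],
  [0,0,0,0,1],
  [0,0,0,0,1],
  [0,0,0,0,1],
  [0,0,20,0,1],
  [0,0,60,0,1],
  [0,0,110,0,1],
  [0,-40,150,0,1],
  [-20,-90,180,0,1],
  [-50,-140,200,0,1],
  [-80,-190,200,0,1],
  [-110,-240,200,0,1],
  [-140,-290,200,0,1],
  [-170,-340,200,0,1],
  [-190,-390,200,0,1],
  [-190,-390,200,0,1],
  [-190,-390,200,0,1],
])

```text
time: 34.4
position: [0.4094, -0.4549, 0.2105]
eef_rot: [[0.943, -0.334, 0.004], [-0.334, -0.943, -0.005], [0.006, 0.003, -1.0]]
ft_force: [-0.1, 0.8, -0.0]
opening: 0.0851
```

```bash
python3 -c "
from an import *
snap('top','z0.png');snap('side','z1.png');an('pics/z0.png')
s=robot.state();print(s['time'],s['position'])
for n,A,B in(('top','t0','z0'),('side','s0','z1')):
    a=cv2.imread(f'pics/{A}.png');b=cv2.imread(f'pics/{B}.png')
    d=cv2.GaussianBlur(cv2.absdiff(a,b).max(2),(3,3),0)>28
    lo=cv2.connectedComponentsWithStats(d.astype('uint8'))
    for st in lo[2][1:]:
        if st[4]>40: print(n,st)
# paddle outline in top: brown, darker than bench
b=cv2.imread('pics/z0.png');a=cv2.imread('pics/t0.png');d=(cv2.absdiff(a,b).max(2)>25).astype('uint8');m=np.zeros_like(d);m[220:320,280:372]=d[220:320,280:372]
lo=cv2.connectedComponentsWithStats(m);k=1+np.argmax(lo[2][1:,4]);rc=cv2.minAreaRect(np.argwhere(lo[1]==k)[:,::-1].astype('float32'));print(rc)
c=cv2.boxPoints(rc);w=[atz('top',*p,.016) for p in c];print(w,np.linalg.norm(w[0]-w[1]),np.linalg.norm(w[1]-w[2]))
"
```

```text
bowl px 171.67218017578125 181.9906005859375 125.85072326660156 [0.5639 0.2341 0.065 ]
areas [2080 1011 1038  970 1029 1052] peaks [[0.612, 0.242], [0.606, 0.21], [0.601, 0.265], [0.574, 0.282], [0.546, 0.189], [0.534, 0.273], [0.513, 0.242]]
34.5 [ 0.41036423 -0.45336047  0.21024463]
top [  343   200   297   280 31248]
top [205 219  57  42 255]
top [314 226  30  65 500]
top [ 209  230   44   46 1119]
top [395 243  16  14 126]
top [196 244  56  39 268]
top [   0  370   59   46 1593]
top [ 230  420   64   60 2223]
top [335 440   9  11  43]
top [274 460  13   9  61]
top [285 465  15  15  85]
side [  49    0   64  201 7394]
side [   84     0   182   225 15917]
side [249   0  29   8 154]
side [ 251    9   33   86 1966]
side [337 206  21  31 105]
side [313 208  36  16 308]
side [ 121  232   73  107 3993]
side [268 259  62  41 949]
((329.1708068847656, 261.13311767578125), (13.027626991271973, 73.64653778076172), 22.98871612548828)
[array([0.455 , 0.0138, 0.016 ]), array([ 0.6473, -0.0664,  0.016 ]), array([ 0.6329, -0.1005,  0.016 ]), array([ 0.4411, -0.0196,  0.016 ])] 0.2083538576556719 0.03701580743412197
```

```bash
python3 -c "
from h import *
print(robot.finish_job())"
```

```text
the job is handed in; nothing more can be done
None
```

I carried out every step and handed the job in at about 34.5 s of the 72 s allowed. No verdict was reported, and two of the conditions below could not be fully confirmed.

**What I did**
1. I pulled the paddle from its holder by the blade, laid it flat on the bench and let go.
2. I gripped the handle and turned the blade down against the fixed holder. The handle stub was pressed on its rim, then the blade end was butted against its far face.
3. I stirred one opening spiral and three full rounds at 32 mm radius, then laid the paddle flat again and backed the arm away.

**Last checks, from pictures before and after**
- **Beads:** all seven are in the bowl.
- **Bowl:** it moved about 3 mm.
- **Paddle:** it lies on bare bench; its outline measures 208 x 37 mm, close to the true 200 x 32, which fits lying flat.
- **Bystanders:** the hammer, glue bottle and offcut show no change.

**Less certain**
- **Tip height:** the paddle slipped and tilted about 7° in the grip while stirring. The bench contact height afterwards puts the tip at about 13 mm above the bowl's floor by the end, inside the 18 mm limit but higher than the 4 mm I intended.
- **Bead shifts:** the beads look alike, so I could not follow each one. Three of the final positions lie within 15 mm of some bead's starting place. Because I pushed the beads only one way round, these are most likely different beads that moved into those places, but the pictures cannot prove it.
- **Flatness from the side:** I had used all 12 picture views by then, so the final check of the paddle was by measurement only.

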